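# Find where the bead tray's sliding cover binds, back it off and mark the spot

### The arm

A 6-joint arm with a two-finger parallel gripper is mounted at the origin on the work surface. World frame = base frame: x ahead of the robot, y to its left, z up, the work surface at z = 0. Lengths are in m, angles in degrees, forces in N, time in s.
With the tool pointing down it reaches from about 0.3 to 0.75 m from the base axis. Payload 8.5 kg.
Tool frame: the origin (TCP) lies at the very end of the fingers, on their centre line; the grasp point (between the pads) lies 19 mm behind it; z points along the fingers, y is the direction in which the jaws open and shut (so a half turn about z gives the same grasp; the last joint's range is limited). The gripper opens to 85 mm and grips with 20 to 120 N. Pads are 22 mm wide; open, the fingers measure 114 mm over their backs; the gripper's body (76 mm by 85 mm) begins 54 mm behind the grasp point. The pads swing forward as they close: fully open they stand 13 mm farther back than shut.
Start: joints at [63.409, 21.807, 74.336, -0, 83.858, -12.336], TCP at [0.135, 0.533, 0.231] pointing down, gripper open.
Joint ranges: [-178.18, 178.18], [-50.72, 133.34], [12.68, 142.11], [-81.47, 261.47], [9.98, 163.14], [-165.26, 165.26]. Speed limits (degrees/s): [136.94, 136.94, 180, 180, 180, 180].

### API

Orientations are given as a 3x3 rotation matrix whose columns are the frame's x, y, z axes.
In Python, from rig import status, vision, env gives the robot as it stands.
- The arm moves only by the tool send_rows, never from a script. Its argument "targets" is a list of rows, each a list of 7 numbers: the shift along the tool's x, y, z in units of 50 mm (1.0 is 50 mm), then the turn, a rotation vector about the tool's x, y, z in units of 8 degrees (1.0 is 8 degrees), then the finger opening in mm, from 0 to 85.4. A call has 1 to 5 rows; each row is the pose to reach, as a shift and turn from the pose commanded when the call began, along the tool's axes at that moment; what a row does not reach only later rows make up. A row lasts 1/8 s, in which the tool goes at most 62.5 mm and 10.7 degrees, less where a joint would pass 70% of its speed; a pose out of reach is approached as far as the arm can. A call with a gripper value outside its range is refused whole. The fingers move at their own pace and stop on an object; "grip_force" is the grip in N (left out, the last holds). Time passes only in rows, so rows that repeat a pose let the fingers close. It gives the time, the measured TCP pose, the force and the opening at its end, in the units of the state.
- status.observe(): the state, without advancing time (a new reading comes with each control period).
- vision.get_image(name): name is "scene" or "top"; returns (picture, depth): 384x512x3 uint8, red, green, blue; 384x512 float32, m along the optical axis (not along the pixel's ray), 0 where there is no reading.
- vision.camera_model(name): a dict with "camera_matrix" (3x3 intrinsics, pixels), "view" (4x4, takes a point from world to camera coordinates). Camera axes: x right, y down, z forward; pixel columns grow to the right and rows downward; lengths in m; the calibration is good to about 2 mm. A picture is of the moment at which its call begins. camera_model takes no time and is no camera call.
- env.close_job(): hands the job in, once; it reports no verdict.
Trained networks look in the newest picture that a camera, given by its name, has taken for a name from the list of things; names that differ only in an ending like _2 or _b are one class to them, and where a whole thing is asked for, a point or a joint stands for the part that bears it (a point fixed in the world has none). Each returns a list of dicts, best first, with "p" (0 to 1); they miss things now and then, are a little off and sometimes report something else, mostly with a low value. They report only what shows in the picture. A call takes as long as a camera call.
- vision.masks_of(camera, label): "pixels" (384x512 bool, what is visible of it) and "extent" ([left, top, right, bottom] in pixels, round what is visible of it).
The state is a dict: "time_s": time; "q": joint angles; "qvel": joint speeds; "joint_efforts": joint torques, N m; "position": TCP position; "tool_rot": TCP orientation; "ft_force": force on the tool from outside, world axes, zero at the start; "wrist_torque": the same for the moment, N m; "grip_width": finger opening in m.
Only numpy, scipy, OpenCV 4.12 (cv2) and the standard library are available. Lean on these libraries where they do the work, as an engineer would, in place of code of your own. Each camera call takes 0.05 s, during which the arm holds its last target.

### The job

A bead is stuck somewhere inside the covered runner of the sorting tray. Take the clear cover by its black handle and slide it gently towards the robot's left until you feel it come up tight on the bead, without forcing it, then back it off about 15 mm and let go. Then stand the brass marker upright on the runner's top, beside the place where the red pointer stood when the cover came up tight, and leave the other things on the bench alone.

Things in the scene. Friction and masses are not known exactly. Their poses are not given: they have to be found in the camera images.
- tray: Bead sorting tray, fixed: wooden frame 240 mm (its x) by 380 mm (its y), 45 mm high, beads on its grey floor. Origin: centre of its underside. The cover slides along its y axis; +y is towards the robot's left. Its near (-x) side is a hollow aluminium runner 45 mm wide, 380 mm long, with a flat top 56 mm above the bench; the stuck bead is out of sight inside it.
- runner_mid (a point): Centre of the runner's flat top (x -107.5 mm, z 56 mm in the tray's frame). Axes as the tray's.
- cover_handle (a point): Centre of the upright black handle block on the clear sliding cover: 40 mm along the tray's x, 18 mm along its y, 41 mm high, its top 90.5 mm above the bench. It stands on the cover's clear panel, 160 mm long in y, top face 49.5 mm above the bench.
- cover (a joint): How far the cover has slid, in m: 0 at its right end, growing to 0.17 towards the tray's +y. Friction about 1.5 N; it stays where left. Somewhere from 0.05 to 0.15 a hidden spring buffer under the cover meets the stuck bead and resists with 2 N per mm on top of the friction; count it as tight at 2.5 N or more on the bead; over 16 N damages the bead.
- pointer (a point): Top of the small red pointer fin on the cover, 63.5 mm above the bench, beside the runner's +x edge. It moves with the cover, 50 mm to +y and 57.5 mm to -x of the handle's centre, and is level along the runner with the buffer's hidden front. The runner's centreline lies 30 mm to -x of it.
- marker_center (a point): Centre (half-way up) of the loose brass marker: upright post 22 mm in diameter with an orange band, on a foot 30 mm in diameter and 8 mm thick; 50 mm high in all, about 0.12 kg. It starts standing on the bench at one side of the tray.

How it is judged (in metres and radians):
On the way, in this order (a step that is already met when the one before it is completed fails the run):
1. the cover has been slid up to the tight spot: its buffer presses on the stuck bead with at least 2.5 N (contact force between buffer_c0 and stuck_c0 above 2.5 N), for 0.1 s.
2. the cover is backed off, 6 to 28 mm clear of the bead (y of stuck_c0 in the frame of pointer between 0.012 and 0.034 m), for 0.2 s.
At the end, for the whole second after the job is handed in: Cover backed off, its buffer 6 to 28 mm clear of the stuck bead; marker upright (within 0.12 rad) and at rest on the runner's top, its axis within 18 mm horizontally of the bead, which lies on the centreline 6 mm to +y of the pointer's place at first touch; released (all of step 2 and horizontal distance between marker_center and stuck_c0 below 0.018 m and z of marker_center in the frame of runner_mid between 0.02 and 0.03 m and angle between marker_center's own z axis and vertical below 0.12 rad and linear speed of marker below 0.02 m/s).
It fails at once if the stuck bead is pressed with more than 16 N (contact force between buffer_c0 and stuck_c0 above 16 N).
It fails at once if another loose thing on the bench (jar, scale, dish, stone, brush, loupe) is moved more than 30 mm (distance of any of jar, scale, dish, pebble, brush, loupe from where it was at the start of the episode above 0.03 m).
It also fails if it takes over 53 s, if anything falls off the work surface, if the arm or the gripper's body presses on something with over 40 N, if the wrist force passes 120 N, or if a joint passes its speed limit or range.

## Working session

There is one attempt and no reset: what is moved stays moved. The work goes in short steps, Python scripts to look and compute and a tool call to move; the robot and the scene stay as the last step left them, time stands still between calls to the robot, and variables do not carry over. Pictures are saved under pics/ and viewed, and the job is handed in when it is done.

Besides the shell and the picture viewer there is one more tool, called after "Emit:" in YAML: its name, and indented under it one key for each argument. send_rows: Moves the arm, as the interface text tells. Its arguments: {"type":"object","properties":{"targets":{"type":"array","items":{"type":"array","items":{"type":"number"}}},"grip_force":{"type":"number"}},"required":["targets"]}

```bash
ls; mkdir -p pics; python3 - <<'E'
from rig import status, vision, env
import cv2, numpy as np
s=status.observe(); print(s)
for n in ("scene","top"):
    im,d=vision.get_image(n); cv2.imwrite(f"pics/{n}0.png",im[:,:,::-1]); np.save(f"{n}0_d.npy",d)
    m=vision.camera_model(n); print(n,m)
E
```

```text
pics
{'time_s': 0.0, 'q': array([ 6.34088680e+01,  2.18436557e+01,  7.43859478e+01,  7.08274161e-05,
        8.38580054e+01, -1.23364349e+01]), 'qvel': array([ 0.03322547, -0.0471139 ,  0.08089568,  0.03836435,  0.06135998,
       -0.02296028]), 'joint_efforts': array([ 1.41328451e-04, -4.48465204e+01, -2.31287527e+01, -1.83239522e-04,
        4.65965059e-03,  5.51086123e-05]), 'position': array([0.13530056, 0.5327932 , 0.23067977]), 'tool_rot': array([[-9.69210581e-01,  2.46232368e-01, -6.85539810e-04],
       [ 2.46233104e-01,  9.69209673e-01, -1.36677497e-03],
       [ 3.27887580e-04, -1.49349535e-03, -9.99998831e-01]]), 'ft_force': array([-0.14119435, -0.26735545, -0.04523442]), 'wrist_torque': array([ 0.01071048,  0.00359757, -0.02204472]), 'grip_width': 0.08526703217331007}
scene {'camera_matrix': array([[493.43831608,   0.        , 261.86482898],
       [  0.        , 493.43831608, 189.36422114],
       [  0.        ,   0.        ,   1.        ]]), 'view': array([[-0.90167288,  0.43213152,  0.01575953,  0.51793686],
       [ 0.30766503,  0.6667216 , -0.67884058, -0.10993883],
       [-0.30385563, -0.60724349, -0.73411655,  1.43007545],
       [ 0.        ,  0.        ,  0.        ,  1.        ]])}
top {'camera_matrix': array([[408.78949764,   0.        , 253.7167449 ],
       [  0.        , 408.78949764, 193.13429754],
       [  0.        ,   0.        ,   1.        ]]), 'view': array([[-0.02863817, -0.99935402, -0.02171149,  0.0271574 ],
       [-0.9842273 ,  0.03198478, -0.17399307,  0.56792628],
       [ 0.17457511,  0.01638619, -0.9845075 ,  1.00131077],
       [ 0.        ,  0.        ,  0.        ,  1.        ]])}
```

View pics/scene0.png

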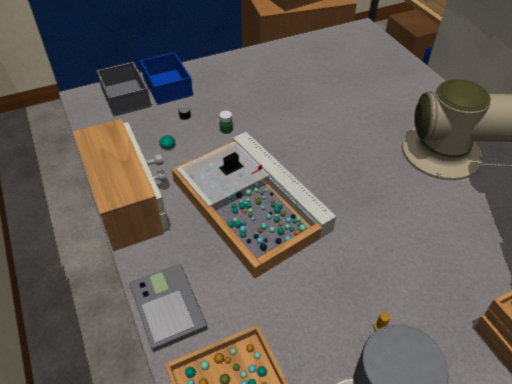

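View pics/top0.png

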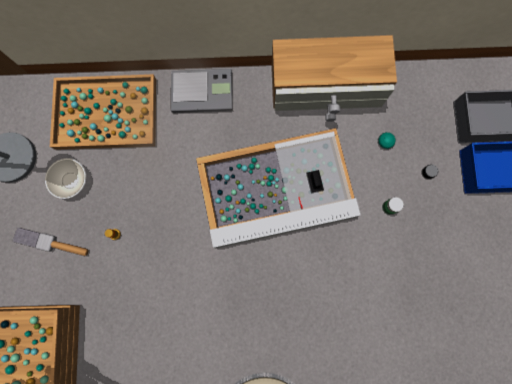

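```bash
cat > h.py <<'E'
import numpy as np, cv2
from rig import status, vision, env
def back(n,u,v,d):
    m=vision.camera_model(n);K=m["camera_matrix"];T=np.linalg.inv(m["view"])
    p=np.stack([(u-K[0,2])/K[0,0]*d,(v-K[1,2])/K[1,1]*d,d,np.ones_like(d)])
    return (T@p)[:3].T
def rayz(n,u,v,z):
    a=back(n,np.array([u,u],float),np.array([v,v],float),np.array([.2,1.]))
    t=(z-a[0,2])/(a[1,2]-a[0,2]); return a[0]+t*(a[1]-a[0])
def proj(n,p):
    m=vision.camera_model(n); c=m["view"]@np.append(p,1); k=m["camera_matrix"]@c[:3]; return k[:2]/k[2]
E
python3 - <<'E'
from h import *
for n in ("scene","top"):
    im,d=vision.get_image(n)
    for l in ("tray","cover_handle","pointer","marker_center","jar","scale","dish","stone","brush","loupe"):
        try: r=vision.masks_of(n,l)
        except Exception as e: print(l,e); continue
        for x in r[:2]:
            v,u=np.nonzero(x["pixels"]); dd=d[v,u]; k=dd>0
            P=back(n,u[k].astype(float),v[k].astype(float),dd[k].astype(float)) if k.any() else np.zeros((1,3))
            print(n,l,round(x["p"],2),np.round(x["extent"]),len(u),"med",np.round(np.median(P,0),3),"lo",np.round(np.percentile(P,2,axis=0),3),"hi",np.round(np.percentile(P,98,axis=0),3))
E
```

```text
scene tray 0.56 [172. 135. 338. 278.] 12727 med [ 0.59  -0.025  0.042] lo [ 0.456 -0.225  0.004] hi [0.722 0.151 0.059]
scene cover_handle 0.55 [177. 142. 264. 205.] 3113 med [ 0.627 -0.136  0.049] lo [ 0.532 -0.22   0.045] hi [ 0.714 -0.061  0.088]
scene pointer 0.58 [176. 142. 265. 206.] 3120 med [ 0.626 -0.136  0.049] lo [ 0.532 -0.224  0.045] hi [ 0.714 -0.061  0.088]
scene marker_center 0.58 [176. 141. 267. 208.] 3232 med [ 0.627 -0.136  0.049] lo [ 0.53  -0.224  0.044] hi [ 0.715 -0.059  0.088]
scene marker_center 0.51 [376. 312. 390. 331.] 202 med [0.487 0.385 0.041] lo [ 0.471  0.37  -0.002] hi [0.496 0.396 0.053]
jar it knows: cover, cover_handle, marker_center, pointer, runner_mid, tray
scale it knows: cover, cover_handle, marker_center, pointer, runner_mid, tray
dish it knows: cover, cover_handle, marker_center, pointer, runner_mid, tray
stone it knows: cover, cover_handle, marker_center, pointer, runner_mid, tray
brush it knows: cover, cover_handle, marker_center, pointer, runner_mid, tray
loupe it knows: cover, cover_handle, marker_center, pointer, runner_mid, tray
top t
[... 247 characters left out ...]
inter 0.56 [274. 134. 351. 213.] 4245 med [ 0.619 -0.141  0.049] lo [ 0.532 -0.223  0.044] hi [ 0.712 -0.062  0.088]
top marker_center 0.54 [105. 232. 122. 238.] 138 med [0.477 0.377 0.035] lo [0.465 0.37  0.002] hi [0.492 0.392 0.052]
jar it knows: cover, cover_handle, marker_center, pointer, runner_mid, tray
scale it knows: cover, cover_handle, marker_center, pointer, runner_mid, tray
dish it knows: cover, cover_handle, marker_center, pointer, runner_mid, tray
stone it knows: cover, cover_handle, marker_center, pointer, runner_mid, tray
brush it knows: cover, cover_handle, marker_center, pointer, runner_mid, tray
loupe it knows: cover, cover_handle, marker_center, pointer, runner_mid, tray
```

```bash
cat > meas.py <<'E'
from h import *
def cloud(n):
    im,d=vision.get_image(n); v,u=np.mgrid[0:384,0:512]; 
    P=back(n,u.ravel().astype(float),v.ravel().astype(float),d.ravel().astype(float)).reshape(384,512,3); P[d==0]=np.nan
    return im,P
def clampbox(P,x0,x1,y0,y1,z0,z1):
    with np.errstate(invalid='ignore'):
        return (P[...,0]>x0)&(P[...,0]<x1)&(P[...,1]>y0)&(P[...,1]<y1)&(P[...,2]>z0)&(P[...,2]<z1)
E
python3 - <<'E'
from meas import *
for n in ("top","scene"):
    im,P=cloud(n)
    # runner: high z band 0.053..0.06
    k=clampbox(P,.4,.6,-.28,.2,.053,.060)
    num,lab,st,c=cv2.connectedComponentsWithStats(k.astype(np.uint8)); b=1+st[1:,4].argmax(); k=lab==b
    r=cv2.minAreaRect(P[k][:,:2].astype(np.float32)*1000); print(n,"runner",r,np.median(P[k],0))
    k=clampbox(P,.55,.70,-.22,.1,.075,.095)
    Q=P[k]; r=cv2.minAreaRect(Q[:,:2].astype(np.float32)*1000);print("handle",k.sum(),r,Q[:,2].max(),Q[Q[:,2]>.087].mean(0),(Q.min(0)+Q.max(0))/2)
    hsv=cv2.cvtColor(im,cv2.COLOR_RGB2HSV)
    red=((hsv[...,0]<6)|(hsv[...,0]>174))&(hsv[...,1]>150)&(hsv[...,2]>90)&clampbox(P,.45,.6,-.25,.15,.03,.08)
    v,u=np.nonzero(red); print("red",len(u),u.min(),u.max(),v.min(),v.max(),P[red].mean(0),P[red].max(0),P[red].min(0))
    k=clampbox(P,.44,.52,.34,.42,.046,.056); print("marker top",k.sum(),P[k].mean(0),(P[k].min(0)+P[k].max(0))/2,P[k].min(0),P[k].max(0))
    cv2.imwrite(f"pics/{n}_crop.png",cv2.resize(im[110:260,180:380] if n=="top" else im[120:290,160:350],None,fx=3.5,fy=3.5,interpolation=cv2.INTER_CUBIC)[:,:,::-1])
    if n=="top": cv2.imwrite(f"pics/mk_crop.png",cv2.resize(im[200:270,0:160],None,fx=5,fy=5,interpolation=cv2.INTER_CUBIC)[:,:,::-1])
E
```

```text
top runner ((490.72637939453125, -65.46098327636719), (47.134300231933594, 379.5625305175781), 10.586152076721191) [ 0.48965614 -0.06680958  0.05536068]
handle 128 ((593.2177734375, -147.45089721679688), (38.70711898803711, 17.764307022094727), 9.786486625671387) 0.09283518251881162 [ 0.59354083 -0.14727268  0.0895634 ] [ 0.59307626 -0.14708521  0.08426369]
red 5 299 301 199 207 [ 0.53516123 -0.10798494  0.05572468] [ 0.5500116  -0.10593832  0.06079418] [ 0.52729044 -0.10896563  0.04679419]
marker top 54 [0.47717004 0.38383907 0.0493378 ] [0.47740922 0.38475909 0.05036949] [0.46725488 0.37390661 0.04649778] [0.48756357 0.39561158 0.05424119]
scene runner ((496.7737121582031, -65.2196044921875), (57.32773208618164, 382.3484191894531), 10.63140869140625) [ 0.48951902 -0.04307668  0.05543763]
handle 130 ((596.4650268554688, -146.63809204101562), (42.274085998535156, 21.90128517150879), 10.09209156036377) 0.09343987383217822 [ 0.5969478  -0.14638597  0.08982902] [ 0.59622846 -0.14565629  0.08432425]
red 5 257 261 165 170 [ 0.52944562 -0.11090649  0.05779474] [ 0.53751789 -0.1083848   0.06139959] [ 0.52495317 -0.11333085  0.05012158]
marker top 82 [0.48116394 0.38502783 0.04895157] [0.48058935 0.3848715  0.04935554] [0.46975813 0.37450298 0.04601907] [0.49142058 0.39524002 0.05269201]
```

View pics/top_crop.png

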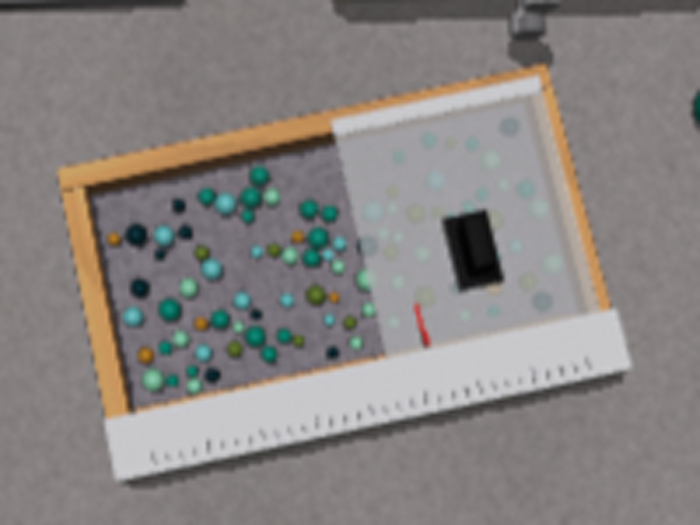

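View pics/mk_crop.png

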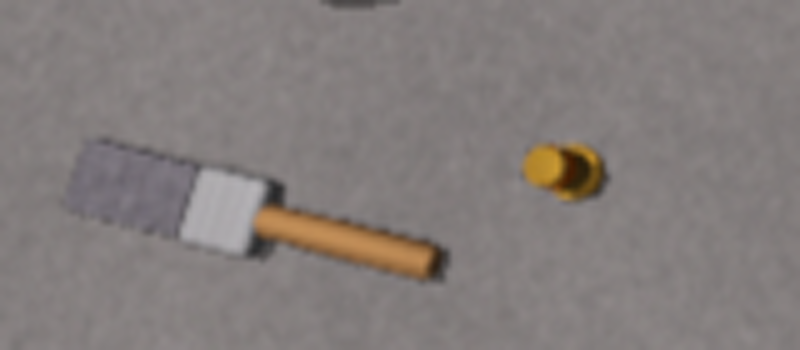

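```bash
cat > go.py <<'E'
from h import *
from scipy.spatial.transform import Rotation as Ro
import sys
def Rt(yaw):  # tool y along world dir at yaw from +y, z down
    c,s=np.cos(np.radians(yaw)),np.sin(np.radians(yaw))
    y=np.array([-s,c,0]);z=np.array([0,0,-1.]);return np.stack([np.cross(y,z),y,z],1)
def step(p,yaw=10.6):
    s=status.observe();R=s["tool_rot"]
    d=R.T@(np.array(p)-s["position"])/.05
    r=Ro.from_matrix(R.T@Rt(yaw)).as_rotvec(degrees=True)/8
    print("t",round(s["time_s"],2),"pos",np.round(s["position"],4),"F",np.round(s["ft_force"],2),"w",round(s["grip_width"]*1000,1),"q",np.round(s["q"],1)); print("shift",np.round(d,3),"turn",np.round(r,3), "mm",round(np.linalg.norm(d)*50,1))
E
python3 - <<'E'
from go import *
step([.595,-.147,.231]); step([.30,.20,.25])
from meas import *
im,P=cloud("top")
k=clampbox(P,.0,.7,-.2,.65,.06,.6); n,l,st,c=cv2.connectedComponentsWithStats(k.astype(np.uint8))
for i in range(1,n):
    if st[i,4]>15: Q=P[l==i]; print(st[i],np.round(Q.min(0),3),np.round(Q.max(0),3))
E
```

```text
t 0.7 pos [0.1354 0.533  0.2313] F [-0.01  0.32  0.09] w 85.5 q [ 63.4  21.8  74.3   0.   83.9 -12.3]
shift [-1.2258e+01 -1.0919e+01  6.0000e-03] turn [-0.    -0.    -3.107] mm 820.8
t 0.7 pos [0.1354 0.533  0.2313] F [-0.01  0.32  0.09] w 85.5 q [ 63.4  21.8  74.3   0.   83.9 -12.3]
shift [-4.83  -5.645 -0.374] turn [-0.    -0.    -3.107] mm 372.0
[310 171  12  18 149] [ 0.573 -0.159  0.06 ] [ 0.613 -0.136  0.094]
[   0  306   70   78 5054] [0.125 0.468 0.06 ] [0.302 0.633 0.124]
```

Emit:
send_rows:
  targets:
    - [-0.9, -0.8, 0, 0, 0, -0.6, 85]
    - [-1.8, -1.6, 0, 0, 0, -1.2, 85]
    - [-2.7, -2.4, 0, 0, 0, -1.8, 85]
    - [-3.6, -3.2, 0, 0, 0, -2.4, 85]
    - [-4.5, -4.0, 0, 0, 0, -3.1, 85]

```text
time_s: 1.38
position: [0.305, 0.2822, 0.2316]
tool_rot: [[-0.982, -0.186, 0.001], [-0.186, 0.982, 0.0], [-0.001, 0.0, -1.0]]
ft_force: [1.5, -0.1, -1.6]
grip_width: 0.0854
```

```bash
python3 - <<'E'
from go import *
step([.595,-.147,.231])
E
```

```text
t 1.38 pos [0.305  0.2822 0.2316] F [ 1.46 -0.07 -1.57] w 85.4 q [ 26.3   8.1  93.7  -0.   78.1 -74.4]
shift [-4.098 -9.514  0.013] turn [0.001 0.006 0.017] mm 517.9
```

Emit:
send_rows:
  targets:
    - [-0.5, -1.1, 0, 0, 0, 0, 85]
    - [-1.0, -2.2, 0, 0, 0, 0, 85]
    - [-1.5, -3.3, 0, 0, 0, 0, 85]
    - [-2.0, -4.4, 0, 0, 0, 0, 85]
    - [-2.5, -5.5, 0, 0, 0, 0, 85]

```text
time_s: 2.0
position: [0.4784, 0.0344, 0.2315]
tool_rot: [[-0.983, -0.183, 0.001], [-0.183, 0.983, 0.0], [-0.001, -0.0, -1.0]]
ft_force: [-0.4, 1.2, -0.6]
grip_width: 0.0853
```

Emit:
send_rows:
  targets:
    - [-0.5, -1.1, 0, 0, 0, 0, 85]
    - [-1.0, -2.2, 0.5, 0, 0, 0, 85]
    - [-1.4, -3.3, 1.0, 0, 0, 0, 85]
    - [-1.6, -4.0, 1.5, 0, 0, 0, 85]
    - [-1.6, -4.0, 1.8, 0, 0, 0, 85]

```text
time_s: 2.62
position: [0.5929, -0.1479, 0.1391]
tool_rot: [[-0.984, -0.18, -0.002], [-0.18, 0.984, 0.001], [0.002, 0.001, -1.0]]
ft_force: [0.3, 0.6, 0.0]
grip_width: 0.0851
```

```bash
python3 - <<'E'
from go import *
step([.595,-.147,.060])
from meas import *
im,P=cloud("top"); cv2.imwrite("pics/top1.png",im[:,:,::-1])
im,P=cloud("scene"); cv2.imwrite("pics/scene1.png",cv2.resize(im[100:290,140:350],None,fx=3,fy=3)[:,:,::-1])
E
```

```text
t 2.62 pos [ 0.5929 -0.1479  0.1391] F [0.35 0.56 0.01] w 85.1 q [ -25.1   32.2   72.3   -0.    75.6 -125.5]
shift [-0.046  0.009  1.583] turn [ 0.006 -0.011 -0.027] mm 79.2
```

View pics/scene1.png

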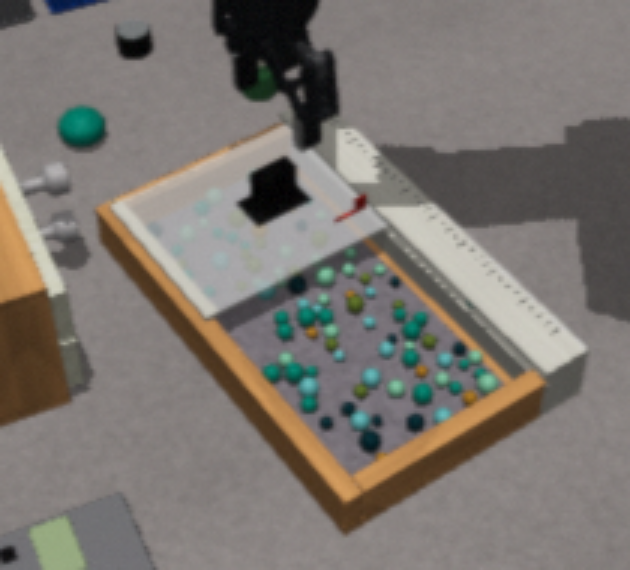

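Emit:
send_rows:
  targets:
    - [0, 0, 0.8, 0, 0, 0, 70]
    - [-0.02, 0, 1.4, 0, 0, 0, 60]
    - [-0.02, 0, 1.58, 0, 0, 0, 60]
    - [-0.02, 0, 1.58, 0, 0, 0, 60]

```text
time_s: 3.22
position: [0.594, -0.145, 0.0634]
tool_rot: [[-0.983, -0.184, 0.001], [-0.184, 0.983, -0.0], [-0.001, -0.001, -1.0]]
ft_force: [-0.3, 0.8, 0.3]
grip_width: 0.0597
```

```bash
python3 - <<'E'
from go import *
step([.595,-.147,.060])
from meas import *
im,P=cloud("top"); cv2.imwrite("pics/top2.png",cv2.resize(im[110:260,180:380],None,fx=3.5,fy=3.5)[:,:,::-1])
im,P=cloud("scene"); cv2.imwrite("pics/scene2.png",cv2.resize(im[100:290,140:350],None,fx=3,fy=3)[:,:,::-1])
E
```

```text
t 3.23 pos [ 0.594  -0.145   0.0634] F [-0.26  0.75  0.29] w 59.7 q [ -24.8   36.9   77.4    0.    65.6 -125.4]
shift [-0.012 -0.043  0.068] turn [-0.004  0.007 -0.001] mm 4.1
```

View pics/scene2.png

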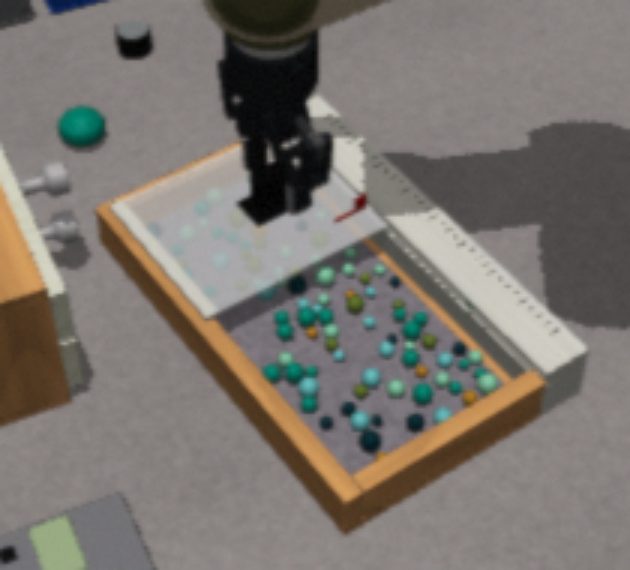

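View pics/top2.png

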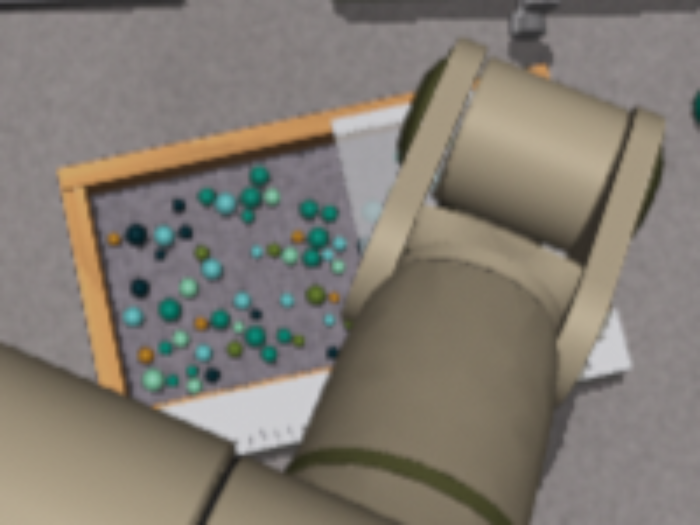

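Emit:
send_rows:
  targets:
    - [-0.01, -0.04, 0.06, 0, 0, 0, 40]
    - [-0.01, -0.04, 0.06, 0, 0, 0, 10]
    - [-0.01, -0.04, 0.06, 0, 0, 0, 10]
    - [-0.01, -0.04, 0.06, 0, 0, 0, 10]
    - [-0.01, -0.04, 0.06, 0, 0, 0, 10]
  grip_force: 30

```text
time_s: 3.95
position: [0.5947, -0.1476, 0.0597]
tool_rot: [[-0.983, -0.183, 0.0], [-0.183, 0.983, -0.0], [-0.0, -0.001, -1.0]]
ft_force: [-1.8, -0.9, 5.3]
grip_width: 0.0174
```

```bash
python3 - <<'E'
from go import *
step([.595,-.147,.060])
E
```

```text
t 3.95 pos [ 0.5947 -0.1476  0.0597] F [-1.82 -0.94  5.35] w 17.4 q [ -25.    37.3   77.4   -0.    65.3 -125.5]
shift [-0.009  0.01  -0.006] turn [-0.004  0.003 -0.007] mm 0.7
```

Emit:
send_rows:
  targets:
    - [0, 0.1, 0, 0, 0, 0, 10]
    - [0, 0.3, 0, 0, 0, 0, 10]
    - [0, 0.5, 0, 0, 0, 0, 10]
    - [0, 0.7, 0, 0, 0, 0, 10]
    - [0, 0.8, 0, 0, 0, 0, 10]

```text
time_s: 4.58
position: [0.5872, -0.1075, 0.0597]
tool_rot: [[-0.983, -0.183, 0.0], [-0.183, 0.983, -0.0], [-0.0, -0.0, -1.0]]
ft_force: [-1.1, -1.4, 4.9]
grip_width: 0.0175
```

Emit:
send_rows:
  targets:
    - [0, 0.03, 0, 0, 0, 0, 10]
    - [0, 0.06, 0, 0, 0, 0, 10]
    - [0, 0.08, 0, 0, 0, 0, 10]

```text
time_s: 4.95
position: [0.5866, -0.1039, 0.0597]
tool_rot: [[-0.983, -0.183, 0.0], [-0.183, 0.983, -0.0], [-0.0, -0.0, -1.0]]
ft_force: [-0.3, -2.6, 5.0]
grip_width: 0.0175
```

Emit:
send_rows:
  targets:
    - [0, 0.03, 0, 0, 0, 0, 10]
    - [0, 0.06, 0, 0, 0, 0, 10]
    - [0, 0.08, 0, 0, 0, 0, 10]

```text
time_s: 5.32
position: [0.5858, -0.1001, 0.0597]
tool_rot: [[-0.983, -0.183, 0.001], [-0.183, 0.983, -0.0], [-0.0, -0.0, -1.0]]
ft_force: [-1.1, -1.6, 5.3]
grip_width: 0.0174
```

Emit:
send_rows:
  targets:
    - [0, 0.03, 0, 0, 0, 0, 10]
    - [0, 0.06, 0, 0, 0, 0, 10]
    - [0, 0.08, 0, 0, 0, 0, 10]

```text
time_s: 5.7
position: [0.5851, -0.0961, 0.0597]
tool_rot: [[-0.983, -0.183, 0.0], [-0.183, 0.983, -0.0], [-0.0, -0.0, -1.0]]
ft_force: [-0.9, -1.7, 5.8]
grip_width: 0.0173
```

Emit:
send_rows:
  targets:
    - [0, 0.03, 0, 0, 0, 0, 10]
    - [0, 0.06, 0, 0, 0, 0, 10]
    - [0, 0.08, 0, 0, 0, 0, 10]

```text
time_s: 6.08
position: [0.5844, -0.0922, 0.0597]
tool_rot: [[-0.983, -0.183, 0.001], [-0.183, 0.983, -0.0], [-0.0, -0.0, -1.0]]
ft_force: [-0.9, -1.6, 4.9]
grip_width: 0.0176
```

Emit:
send_rows:
  targets:
    - [0, 0.03, 0, 0, 0, 0, 10]
    - [0, 0.06, 0, 0, 0, 0, 10]
    - [0, 0.08, 0, 0, 0, 0, 10]

```text
time_s: 6.45
position: [0.5836, -0.0882, 0.0597]
tool_rot: [[-0.983, -0.183, 0.001], [-0.183, 0.983, -0.0], [-0.0, -0.001, -1.0]]
ft_force: [-0.9, -0.9, 5.7]
grip_width: 0.0173
```

Emit:
send_rows:
  targets:
    - [0, 0.03, 0, 0, 0, 0, 10]
    - [0, 0.06, 0, 0, 0, 0, 10]
    - [0, 0.08, 0, 0, 0, 0, 10]

```text
time_s: 6.82
position: [0.5829, -0.0843, 0.0597]
tool_rot: [[-0.983, -0.183, 0.001], [-0.183, 0.983, -0.0], [-0.0, -0.001, -1.0]]
ft_force: [-1.0, -1.9, 4.8]
grip_width: 0.0175
```

Emit:
send_rows:
  targets:
    - [0, 0.03, 0, 0, 0, 0, 10]
    - [0, 0.06, 0, 0, 0, 0, 10]
    - [0, 0.08, 0, 0, 0, 0, 10]

```text
time_s: 7.2
position: [0.5822, -0.0804, 0.0597]
tool_rot: [[-0.983, -0.183, 0.001], [-0.183, 0.983, -0.0], [-0.0, -0.001, -1.0]]
ft_force: [-0.6, -1.4, 6.6]
grip_width: 0.0179
```

Emit:
send_rows:
  targets:
    - [0, 0.03, 0, 0, 0, 0, 10]
    - [0, 0.06, 0, 0, 0, 0, 10]
    - [0, 0.08, 0, 0, 0, 0, 10]

```text
time_s: 7.58
position: [0.5815, -0.0764, 0.0597]
tool_rot: [[-0.983, -0.183, 0.001], [-0.183, 0.983, -0.0], [-0.001, -0.001, -1.0]]
ft_force: [-1.1, -2.5, 5.7]
grip_width: 0.0174
```

Emit:
send_rows:
  targets:
    - [0, 0.03, 0, 0, 0, 0, 10]
    - [0, 0.06, 0, 0, 0, 0, 10]
    - [0, 0.08, 0, 0, 0, 0, 10]

```text
time_s: 7.95
position: [0.5807, -0.0725, 0.0597]
tool_rot: [[-0.983, -0.183, 0.0], [-0.183, 0.983, -0.0], [-0.0, -0.0, -1.0]]
ft_force: [-1.2, -2.6, 5.1]
grip_width: 0.0173
```

Emit:
send_rows:
  targets:
    - [0, 0.03, 0, 0, 0, 0, 10]
    - [0, 0.06, 0, 0, 0, 0, 10]
    - [0, 0.08, 0, 0, 0, 0, 10]

```text
time_s: 8.32
position: [0.58, -0.0686, 0.0597]
tool_rot: [[-0.983, -0.183, 0.0], [-0.183, 0.983, -0.0], [-0.0, -0.0, -1.0]]
ft_force: [-1.4, -1.1, 5.8]
grip_width: 0.0173
```

Emit:
send_rows:
  targets:
    - [0, 0.03, 0, 0, 0, 0, 10]
    - [0, 0.06, 0, 0, 0, 0, 10]
    - [0, 0.08, 0, 0, 0, 0, 10]

```text
time_s: 8.7
position: [0.5792, -0.0646, 0.0597]
tool_rot: [[-0.983, -0.183, 0.001], [-0.183, 0.983, -0.0], [-0.0, -0.0, -1.0]]
ft_force: [-1.2, -1.6, 5.7]
grip_width: 0.0172
```

Emit:
send_rows:
  targets:
    - [0, 0.03, 0, 0, 0, 0, 10]
    - [0, 0.06, 0, 0, 0, 0, 10]
    - [0, 0.08, 0, 0, 0, 0, 10]

```text
time_s: 9.07
position: [0.5785, -0.0607, 0.0597]
tool_rot: [[-0.983, -0.183, 0.0], [-0.183, 0.983, -0.0], [-0.0, -0.0, -1.0]]
ft_force: [-2.1, -2.2, 5.7]
grip_width: 0.017
```

Emit:
send_rows:
  targets:
    - [0, 0.03, 0, 0, 0, 0, 10]
    - [0, 0.06, 0, 0, 0, 0, 10]
    - [0, 0.08, 0, 0, 0, 0, 10]

```text
time_s: 9.45
position: [0.5778, -0.0568, 0.0597]
tool_rot: [[-0.983, -0.183, 0.0], [-0.183, 0.983, -0.0], [-0.0, -0.0, -1.0]]
ft_force: [-2.0, -3.0, 5.0]
grip_width: 0.0175
```

Emit:
send_rows:
  targets:
    - [0, 0.02, 0, 0, 0, 0, 10]
    - [0, 0.04, 0, 0, 0, 0, 10]
    - [0, 0.05, 0, 0, 0, 0, 10]

```text
time_s: 9.82
position: [0.5773, -0.0543, 0.0597]
tool_rot: [[-0.983, -0.183, 0.001], [-0.183, 0.983, -0.0], [-0.0, -0.0, -1.0]]
ft_force: [-2.3, -2.0, 5.3]
grip_width: 0.0175
```

Emit:
send_rows:
  targets:
    - [0, 0.03, 0, 0, 0, 0, 10]
    - [0, 0.06, 0, 0, 0, 0, 10]
    - [0, 0.08, 0, 0, 0, 0, 10]

```text
time_s: 10.2
position: [0.5766, -0.0503, 0.0597]
tool_rot: [[-0.983, -0.183, 0.001], [-0.183, 0.983, -0.0], [-0.0, -0.0, -1.0]]
ft_force: [-1.5, -1.8, 5.2]
grip_width: 0.0175
```

Emit:
send_rows:
  targets:
    - [0, 0.03, 0, 0, 0, 0, 10]
    - [0, 0.06, 0, 0, 0, 0, 10]
    - [0, 0.08, 0, 0, 0, 0, 10]

```text
time_s: 10.58
position: [0.5758, -0.0464, 0.0597]
tool_rot: [[-0.983, -0.183, 0.001], [-0.183, 0.983, -0.0], [-0.0, -0.0, -1.0]]
ft_force: [-1.0, -1.3, 5.5]
grip_width: 0.0173
```

Emit:
send_rows:
  targets:
    - [0, 0.03, 0, 0, 0, 0, 10]
    - [0, 0.06, 0, 0, 0, 0, 10]
    - [0, 0.08, 0, 0, 0, 0, 10]

```text
time_s: 10.95
position: [0.5751, -0.0425, 0.0597]
tool_rot: [[-0.983, -0.183, 0.001], [-0.183, 0.983, -0.0], [-0.0, -0.0, -1.0]]
ft_force: [-1.4, -1.8, 5.3]
grip_width: 0.0179
```

Emit:
send_rows:
  targets:
    - [0, 0.03, 0, 0, 0, 0, 10]
    - [0, 0.06, 0, 0, 0, 0, 10]
    - [0, 0.08, 0, 0, 0, 0, 10]

```text
time_s: 11.32
position: [0.5744, -0.0385, 0.0597]
tool_rot: [[-0.983, -0.183, 0.001], [-0.183, 0.983, -0.0], [-0.0, -0.0, -1.0]]
ft_force: [-1.4, -2.3, 5.9]
grip_width: 0.0176
```

Emit:
send_rows:
  targets:
    - [0, 0.03, 0, 0, 0, 0, 10]
    - [0, 0.06, 0, 0, 0, 0, 10]
    - [0, 0.08, 0, 0, 0, 0, 10]

```text
time_s: 11.7
position: [0.5737, -0.0346, 0.0597]
tool_rot: [[-0.983, -0.183, 0.001], [-0.183, 0.983, -0.0], [-0.001, -0.0, -1.0]]
ft_force: [-1.9, -2.4, 5.4]
grip_width: 0.0175
```

Emit:
send_rows:
  targets:
    - [0, 0.03, 0, 0, 0, 0, 10]
    - [0, 0.06, 0, 0, 0, 0, 10]
    - [0, 0.08, 0, 0, 0, 0, 10]

```text
time_s: 12.08
position: [0.573, -0.0311, 0.0597]
tool_rot: [[-0.983, -0.183, 0.001], [-0.183, 0.983, -0.001], [-0.0, -0.001, -1.0]]
ft_force: [-0.6, -5.9, 5.3]
grip_width: 0.0175
```

Emit:
send_rows:
  targets:
    - [0, 0.01, 0, 0, 0, 0, 10]
    - [0, 0.01, 0, 0, 0, 0, 10]
    - [0, 0.01, 0, 0, 0, 0, 10]

```text
time_s: 12.45
position: [0.5729, -0.0308, 0.0597]
tool_rot: [[-0.983, -0.183, 0.001], [-0.183, 0.983, -0.001], [-0.001, -0.001, -1.0]]
ft_force: [-1.2, -5.1, 5.6]
grip_width: 0.0178
```

```bash
python3 - <<'E'
from go import *
step([.595,-.147,.060])
im,d=vision.get_image("scene"); cv2.imwrite("pics/scene3.png",cv2.resize(im[100:290,140:350],None,fx=3,fy=3)[:,:,::-1])
step([.595,-.147,.060])
E
```

```text
t 12.45 pos [ 0.5729 -0.0308  0.0597] F [-1.18 -5.12  5.62] w 17.8 q [-1.490e+01  3.420e+01  8.420e+01 -1.000e-01  6.160e+01 -1.154e+02]
shift [-0.008 -2.366 -0.003] turn [-0.008  0.004 -0.007] mm 118.3
t 12.5 pos [ 0.5729 -0.0308  0.0597] F [-0.6  -5.03  5.01] w 17.5 q [-1.490e+01  3.420e+01  8.420e+01 -1.000e-01  6.160e+01 -1.154e+02]
shift [-0.008 -2.366 -0.004] turn [-0.008  0.003 -0.006] mm 118.3
```

View pics/scene3.png

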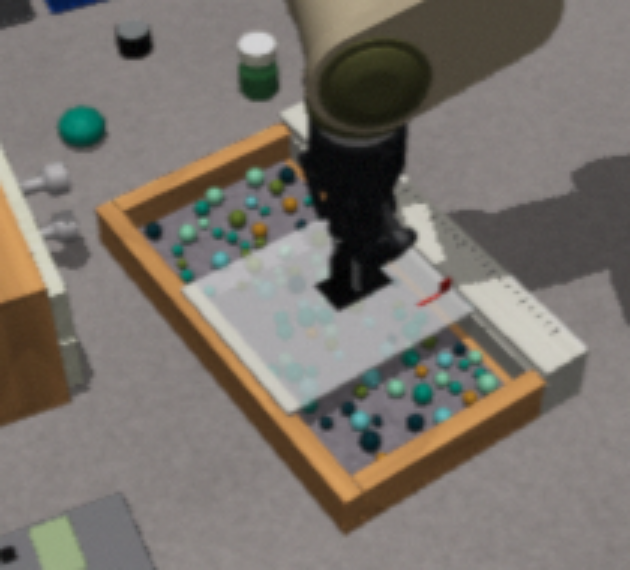

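Emit:
send_rows:
  targets:
    - [0, 0.02, 0, 0, 0, 0, 10]
    - [0, 0.03, 0, 0, 0, 0, 10]
    - [0, 0.03, 0, 0, 0, 0, 10]
    - [0, 0.03, 0, 0, 0, 0, 10]

```text
time_s: 13.0
position: [0.5727, -0.0296, 0.0597]
tool_rot: [[-0.983, -0.183, 0.001], [-0.183, 0.983, -0.002], [-0.001, -0.002, -1.0]]
ft_force: [-0.9, -6.3, 6.2]
grip_width: 0.0174
```

```bash
python3 - <<'E'
from go import *
step([.595,-.147,.060])
from meas import *
im,P=cloud("scene"); hsv=cv2.cvtColor(im,cv2.COLOR_RGB2HSV)
red=((hsv[...,0]<6)|(hsv[...,0]>174))&(hsv[...,1]>120)&(hsv[...,2]>80)&clampbox(P,.45,.6,-.25,.15,.03,.08)
v,u=np.nonzero(red); print(np.c_[u,v].tolist()); print(np.round(P[red],3))
step([.595,-.147,.060])
E
```

```text
t 13.0 pos [ 0.5727 -0.0296  0.0597] F [-0.92 -6.26  6.18] w 17.4 q [-1.470e+01  3.410e+01  8.420e+01 -1.000e-01  6.150e+01 -1.153e+02]
shift [-8.000e-03 -2.389e+00 -2.000e-03] turn [-0.013  0.004 -0.007] mm 119.4
[[289, 193], [290, 193], [288, 194], [289, 194], [290, 194], [287, 195], [287, 196], [289, 196], [287, 197], [284, 199], [282, 200], [283, 200], [280, 201], [281, 201]]
[[0.505 0.008 0.062]
 [0.502 0.009 0.062]
 [0.51  0.012 0.064]
 [0.507 0.012 0.062]
 [0.501 0.008 0.055]
 [0.511 0.01  0.059]
 [0.51  0.008 0.053]
 [0.505 0.01  0.052]
 [0.512 0.013 0.055]
 [0.52  0.013 0.051]
 [0.526 0.013 0.051]
 [0.522 0.011 0.047]
 [0.534 0.017 0.054]
 [0.53  0.014 0.05 ]]
t 13.05 pos [ 0.5727 -0.0297  0.0597] F [-0.54 -5.74  4.27] w 17.4 q [-1.480e+01  3.410e+01  8.430e+01 -1.000e-01  6.150e+01 -1.152e+02]
shift [-9.000e-03 -2.388e+00 -2.000e-03] turn [-0.013  0.004 -0.008] mm 119.4
```

Emit:
send_rows:
  targets:
    - [0, -0.1, 0, 0, 0, 0, 10]
    - [0, -0.25, 0, 0, 0, 0, 10]
    - [0, -0.35, 0, 0, 0, 0, 10]
    - [0, -0.35, 0, 0, 0, 0, 10]
    - [0, -0.35, 0, 0, 0, 0, 10]

```text
time_s: 13.68
position: [0.5758, -0.046, 0.0597]
tool_rot: [[-0.983, -0.183, 0.001], [-0.183, 0.983, -0.0], [-0.001, -0.0, -1.0]]
ft_force: [-1.5, -2.3, 6.6]
grip_width: 0.0177
```

Emit:
send_rows:
  targets:
    - [0, 0, 0, 0, 0, 0, 60]
    - [0, 0, 0, 0, 0, 0, 60]
    - [0, 0, -0.1, 0, 0, 0, 60]
    - [0, 0, -0.6, 0, 0, 0, 60]
    - [0, 0, -1.4, 0, 0, 0, 60]

```text
time_s: 14.3
position: [0.5751, -0.0459, 0.1294]
tool_rot: [[-0.983, -0.183, -0.003], [-0.183, 0.983, 0.001], [0.002, 0.001, -1.0]]
ft_force: [0.2, -0.7, 0.4]
grip_width: 0.0602
```

```bash
python3 - <<'E'
from go import *
step([.479,.384,.155])
E
```

```text
t 14.3 pos [ 0.5751 -0.0459  0.1294] F [ 0.2  -0.66  0.45] w 60.2 q [ -16.3   29.7   78.9    0.    71.5 -116.9]
shift [ 0.318  8.805 -0.5  ] turn [ 0.009 -0.017 -0.007] mm 441.2
```

Emit:
send_rows:
  targets:
    - [0.0, 1.0, -0.5, 0, 0, 0, 60]
    - [0.1, 2.1, -0.6, 0, 0, 0, 60]
    - [0.2, 3.2, -0.6, 0, 0, 0, 60]
    - [0.2, 4.3, -0.6, 0, 0, 0, 60]
    - [0.3, 5.4, -0.6, 0, 0, 0, 60]

```text
time_s: 14.92
position: [0.5111, 0.2184, 0.1597]
tool_rot: [[-0.983, -0.183, 0.001], [-0.183, 0.983, 0.0], [-0.001, 0.0, -1.0]]
ft_force: [0.8, 0.2, -0.5]
grip_width: 0.0598
```

```bash
python3 - <<'E'
from go import *
step([.479,.384,.155])
from meas import *
mid=np.array([.4905,-.065]); a=np.radians(10.55); ex=np.array([np.cos(a),np.sin(a)]);ey=np.array([-np.sin(a),np.cos(a)])
for n in ("top","scene"):
    im,P=cloud(n)
    k=clampbox(P,.5,.66,-.15,.05,.086,.096);Q=P[k];print(n,"handle",k.sum(),(Q.min(0)+Q.max(0))/2, Q.mean(0))
    hsv=cv2.cvtColor(im,cv2.COLOR_RGB2HSV)
    red=((hsv[...,0]<6)|(hsv[...,0]>174))&(hsv[...,1]>120)&(hsv[...,2]>80)&clampbox(P,.45,.6,-.25,.15,.03,.08)
    print("red",red.sum(),P[red].mean(0))
    cv2.imwrite(f"pics/{n}4.png",im[:,:,::-1])
E
```

```text
t 14.93 pos [0.5111 0.2184 0.1597] F [ 0.76  0.21 -0.51] w 59.8 q [ 10.9  25.9  80.2   0.   73.9 -89.6]
shift [0.025 3.374 0.093] turn [ 0.001  0.004 -0.008] mm 168.8
top handle 105 [ 0.57417327 -0.04523143  0.08948345] [ 0.57411389 -0.04483943  0.08908242]
red 13 [ 0.52146672 -0.00490111  0.0522025 ]
scene handle 89 [ 0.57831241 -0.04295746  0.09014858] [ 0.57744989 -0.04329007  0.08949968]
red 17 [ 0.5159347  -0.00587265  0.0548705 ]
```

View pics/scene4.png

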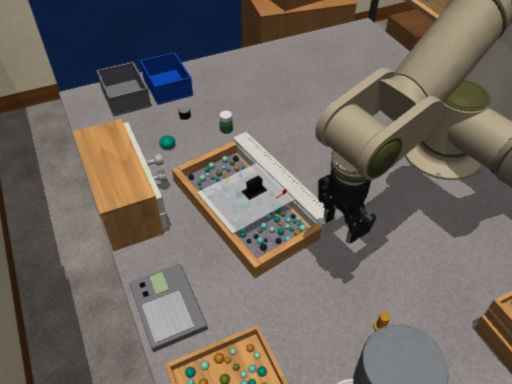

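Emit:
send_rows:
  targets:
    - [0.02, 1.1, 0, 0, 0, 0, 60]
    - [0.02, 2.2, 0, 0, 0, 0, 60]
    - [0.02, 3.2, 0.2, 0, 0, 0, 55]
    - [0.02, 3.38, 1.0, 0, 0, 0, 50]
    - [0.02, 3.38, 1.3, 0, 0, 0, 50]

```text
time_s: 15.65
position: [0.4787, 0.3823, 0.0924]
tool_rot: [[-0.983, -0.184, -0.003], [-0.184, 0.983, -0.002], [0.003, -0.001, -1.0]]
ft_force: [1.1, 0.5, 0.2]
grip_width: 0.0499
```

```bash
python3 - <<'E'
from go import *
step([.479,.3845,.016])
from meas import *
for n in ("top","scene"):
    im,P=cloud(n); p=proj(n,[.479,.3845,.03]).astype(int); print(p)
    cv2.imwrite(f"pics/{n}5.png",cv2.resize(im[max(0,p[1]-60):p[1]+60,max(0,p[0]-80):p[0]+80],None,fx=4,fy=4)[:,:,::-1])
E
```

```text
t 15.65 pos [0.4787 0.3823 0.0924] F [1.09 0.51 0.25] w 49.9 q [ 27.6  35.2  75.3  -0.   69.7 -73. ]
shift [-0.018  0.043  1.527] turn [-0.008 -0.024  0.   ] mm 76.4
[110 233]
[383 320]
```

View pics/scene5.png

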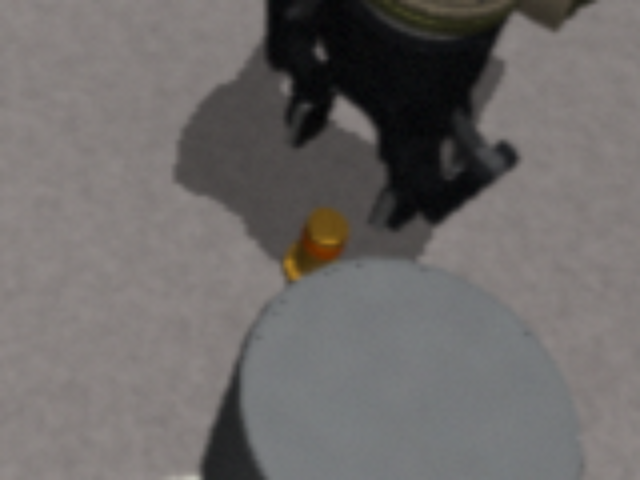

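View pics/top5.png

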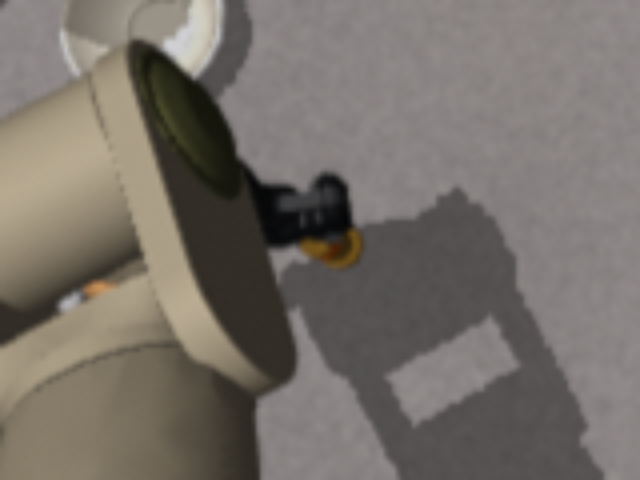

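Emit:
send_rows:
  targets:
    - [-0.02, 0.04, 0.7, 0, 0, 0, 50]
    - [-0.02, 0.04, 1.3, 0, 0, 0, 50]
    - [-0.02, 0.04, 1.53, 0, 0, 0, 50]
    - [-0.02, 0.04, 1.53, 0, 0, 0, 50]

```text
time_s: 16.25
position: [0.4809, 0.3844, 0.0186]
tool_rot: [[-0.983, -0.182, 0.001], [-0.182, 0.983, 0.0], [-0.001, 0.0, -1.0]]
ft_force: [0.6, -0.1, 0.5]
grip_width: 0.05
```

```bash
python3 - <<'E'
from go import *
step([.479,.3845,.016])
im,d=vision.get_image("scene"); n="scene"; p=proj(n,[.479,.3845,.03]).astype(int)
cv2.imwrite(f"pics/{n}6.png",cv2.resize(im[max(0,p[1]-60):p[1]+60,max(0,p[0]-80):p[0]+80],None,fx=4,fy=4)[:,:,::-1])
E
```

```text
t 16.25 pos [0.4809 0.3844 0.0186] F [ 0.56 -0.1   0.47] w 50.0 q [ 27.6  40.6  78.9  -0.   60.5 -72.9]
shift [0.038 0.009 0.052] turn [ 0.001  0.005 -0.013] mm 3.2
```

View pics/scene6.png

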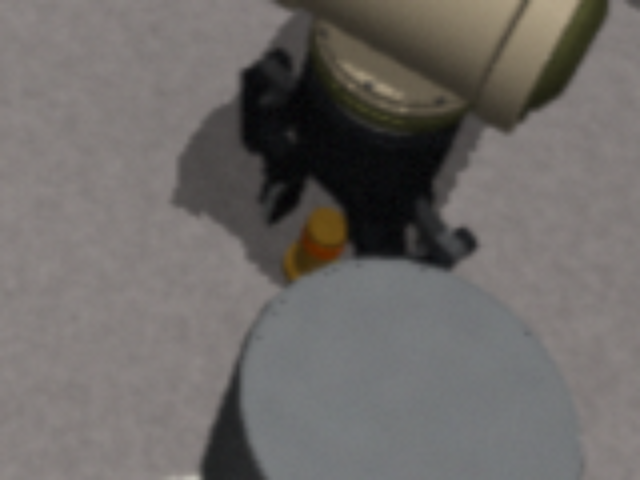

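```bash
python3 - <<'E'
from go import *
n="scene"; p0=proj(n,[.479,.3845,.03]).astype(int)
f=lambda p:((proj(n,p)-p0+[80,60])*4).round()
R=Rt(10.6); c=np.array([.4809,.3844,.0186])
print("finger -y tip",f(c-R[:,1]*.025+[0,0,.006]),"+y",f(c+R[:,1]*.025+[0,0,.006]))
print("marker top", f([.479,.3845,.05]),"base",f([.479,.3845,.0]))
E
```

```text
finger -y tip [281. 213.] +y [350. 284.]
marker top [328. 223.] base [309. 269.]
```

Emit:
send_rows:
  targets:
    - [0.04, 0, 0.05, 0, 0, 0, 35]
    - [0.04, 0, 0.05, 0, 0, 0, 14]
    - [0.04, 0, 0.05, 0, 0, 0, 14]
    - [0.04, 0, 0.05, 0, 0, 0, 14]
    - [0.04, 0, 0.05, 0, 0, 0, 14]
  grip_force: 40

```text
time_s: 16.92
position: [0.4784, 0.3845, 0.0161]
tool_rot: [[-0.983, -0.183, 0.001], [-0.183, 0.983, 0.0], [-0.001, 0.0, -1.0]]
ft_force: [-2.1, -1.2, 6.1]
grip_width: 0.0212
```

```bash
python3 - <<'E'
from go import *
step([.479,.3845,.016])
E
```

```text
t 16.93 pos [0.4784 0.3845 0.0161] F [-2.06 -1.2   6.13] w 21.2 q [ 27.8  40.6  79.3  -0.   60.  -72.8]
shift [-0.012 -0.002  0.003] turn [ 0.002  0.006 -0.006] mm 0.6
```

Emit:
send_rows:
  targets:
    - [0, 0, -0.3, 0, 0, 0, 14]
    - [0, 0, -1.0, 0, 0, 0, 14]
    - [0, 0, -2.0, 0, 0, 0, 14]
    - [0, -0.3, -2.8, 0, 0, 0, 14]
    - [0, -1.0, -2.8, 0, 0, 0, 14]

```text
time_s: 17.55
position: [0.4885, 0.336, 0.1595]
tool_rot: [[-0.983, -0.185, 0.007], [-0.185, 0.983, 0.003], [-0.007, 0.002, -1.0]]
ft_force: [0.6, -0.3, -2.1]
grip_width: 0.0209
```

```bash
python3 - <<'E'
from go import *
step([.4768,.0074,.15])
im,d=vision.get_image("scene"); n="scene"; s=status.observe(); p=proj(n,s["position"]).astype(int)
cv2.imwrite(f"pics/{n}7.png",cv2.resize(im[max(0,p[1]-60):p[1]+60,max(0,p[0]-80):p[0]+80],None,fx=4,fy=4)[:,:,::-1])
E
```

```text
t 17.55 pos [0.4885 0.336  0.1595] F [ 0.64 -0.27 -2.14] w 20.9 q [ 23.1  29.2  74.3   0.   76.1 -77.6]
shift [ 1.447 -6.416  0.168] turn [0.013 0.053 0.008] mm 329.0
```

View pics/scene7.png

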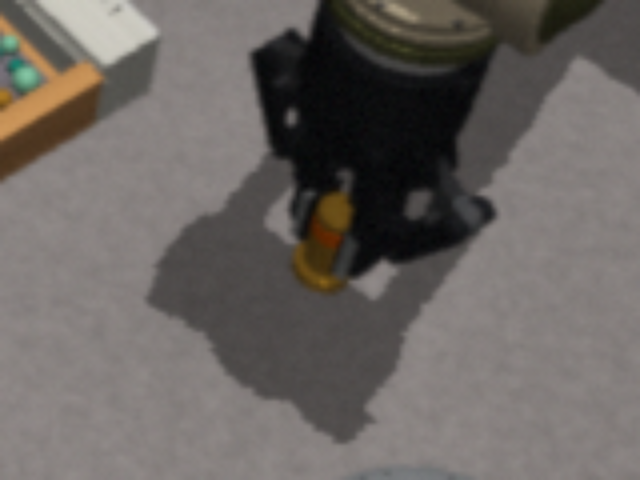

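Emit:
send_rows:
  targets:
    - [0.2, -1.0, 0, 0, 0, 0, 14]
    - [0.5, -2.1, 0, 0, 0, 0, 14]
    - [0.7, -3.2, 0, 0, 0, 0, 14]
    - [1.0, -4.3, 0, 0, 0, 0, 14]
    - [1.2, -5.4, 0, 0, 0, 0, 14]

```text
time_s: 18.23
position: [0.4774, 0.0571, 0.156]
tool_rot: [[-0.983, -0.183, 0.0], [-0.183, 0.983, -0.0], [-0.0, -0.0, -1.0]]
ft_force: [1.6, -0.8, -1.4]
grip_width: 0.021
```

Emit:
send_rows:
  targets:
    - [0.2, -0.6, 0, 0, 0, 0, 14]
    - [0.25, -1.0, 0.2, 0, 0, 0, 14]
    - [0.25, -1.0, 0.6, 0, 0, 0, 14]
    - [0.25, -1.0, 0.8, 0, 0, 0, 14]
    - [0.25, -1.0, 0.8, 0, 0, 0, 14]

```text
time_s: 18.85
position: [0.4745, 0.0076, 0.1152]
tool_rot: [[-0.983, -0.183, -0.001], [-0.183, 0.983, 0.0], [0.001, 0.0, -1.0]]
ft_force: [-0.1, 0.2, -1.1]
grip_width: 0.0209
```

```bash
python3 - <<'E'
from go import *
step([.4768,.0074,.073])
im,d=vision.get_image("scene"); n="scene"; s=status.observe(); p=proj(n,s["position"]).astype(int)
cv2.imwrite(f"pics/{n}8.png",cv2.resize(im[max(0,p[1]-60):p[1]+60,max(0,p[0]-80):p[0]+80],None,fx=4,fy=4)[:,:,::-1])
E
```

```text
t 18.85 pos [0.4745 0.0076 0.1152] F [-0.06  0.23 -1.12] w 20.9 q [ -13.4   21.8   96.3   -0.    61.9 -114. ]
shift [-0.044 -0.012  0.845] turn [ 0.002 -0.006 -0.005] mm 42.3
```

View pics/scene8.png

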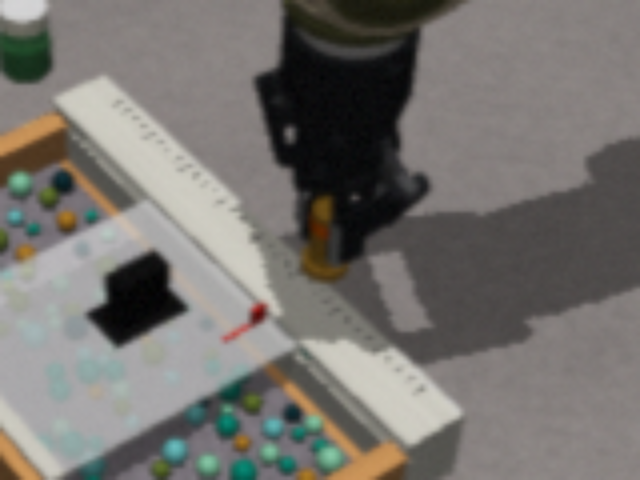

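Emit:
send_rows:
  targets:
    - [-0.04, -0.01, 0.3, 0, 0, 0, 14]
    - [-0.04, -0.01, 0.6, 0, 0, 0, 14]
    - [-0.04, -0.01, 0.75, 0, 0, 0, 14]
    - [-0.04, -0.01, 0.8, 0, 0, 0, 14]
    - [-0.04, -0.01, 0.8, 0, 0, 0, 14]

```text
time_s: 19.52
position: [0.477, 0.0072, 0.0757]
tool_rot: [[-0.983, -0.183, 0.001], [-0.183, 0.983, -0.0], [-0.001, -0.0, -1.0]]
ft_force: [-0.6, 0.2, -0.6]
grip_width: 0.0212
```

```bash
python3 - <<'E'
from go import *
step([.4768,.0074,.072])
E
```

```text
t 19.52 pos [0.477  0.0072 0.0757] F [-0.56  0.22 -0.62] w 21.2 q [ -13.4   25.3   98.8    0.    55.8 -113.9]
shift [0.003 0.004 0.074] turn [-0.002  0.004 -0.006] mm 3.7
```

Emit:
send_rows:
  targets:
    - [0, 0, 0.03, 0, 0, 0, 14]
    - [0, 0, 0.05, 0, 0, 0, 14]
    - [0, 0, 0.05, 0, 0, 0, 14]

```text
time_s: 19.9
position: [0.4768, 0.0072, 0.0729]
tool_rot: [[-0.983, -0.183, 0.0], [-0.183, 0.983, -0.0], [-0.0, -0.0, -1.0]]
ft_force: [-0.2, 0.3, -1.1]
grip_width: 0.0208
```

Emit:
send_rows:
  targets:
    - [0, 0, 0.01, 0, 0, 0, 14]
    - [0, 0, 0.02, 0, 0, 0, 14]
    - [0, 0, 0.02, 0, 0, 0, 14]

```text
time_s: 20.27
position: [0.4768, 0.0072, 0.0721]
tool_rot: [[-0.983, -0.183, 0.0], [-0.183, 0.983, -0.0], [-0.0, -0.0, -1.0]]
ft_force: [-2.1, 0.3, 3.8]
grip_width: 0.0208
```

Emit:
send_rows:
  targets:
    - [0, 0, 0, 0, 0, 0, 26]
    - [0, 0, 0, 0, 0, 0, 40]
    - [0, 0, 0, 0, 0, 0, 50]
    - [0, 0, 0, 0, 0, 0, 50]

```text
time_s: 20.78
position: [0.4768, 0.0072, 0.0718]
tool_rot: [[-0.983, -0.183, -0.0], [-0.183, 0.983, 0.0], [0.0, 0.0, -1.0]]
ft_force: [0.3, 1.0, -0.3]
grip_width: 0.0501
```

Emit:
send_rows:
  targets:
    - [0, 0, -0.3, 0, 0, 0, 50]
    - [0, 0, -0.8, 0, 0, 0, 50]
    - [0, 0, -1.6, 0, 0, 0, 50]
    - [0, 0, -2.4, 0, 0, 0, 50]
    - [0.5, 0, -3.2, 0, 0, 0, 50]

```text
time_s: 21.4
position: [0.4525, 0.0026, 0.233]
tool_rot: [[-0.983, -0.184, 0.0], [-0.184, 0.983, -0.0], [-0.0, -0.0, -1.0]]
ft_force: [-0.4, 0.7, -1.0]
grip_width: 0.0504
```

Emit:
send_rows:
  targets:
    - [0.5, 1, 0, 0, 0, 0, 50]
    - [0.5, 2, 0, 0, 0, 0, 50]
    - [0.5, 3, 0, 0, 0, 0, 50]
    - [0.5, 4, 0, 0, 0, 0, 50]
    - [0.5, 5, 0, 0, 0, 0, 50]

```text
time_s: 22.02
position: [0.3813, 0.2454, 0.2319]
tool_rot: [[-0.983, -0.183, 0.0], [-0.183, 0.983, 0.0], [-0.0, 0.0, -1.0]]
ft_force: [0.5, 0.5, -0.5]
grip_width: 0.0498
```

```bash
python3 - <<'E'
from go import *
step([.4768,.0074,.072])
from meas import *
for n in ("top","scene"):
    im,P=cloud(n)
    k=clampbox(P,.5,.66,-.15,.05,.086,.096);Q=P[k];print(n,"handle",(Q.min(0)+Q.max(0))/2)
    k=clampbox(P,.44,.51,-.04,.05,.098,.114);Q=P[k];print(n,"marker top",k.sum(),(Q.min(0)+Q.max(0))/2,Q.mean(0))
    p=proj(n,[.4768,.0074,.08]).astype(int)
    cv2.imwrite(f"pics/{n}9.png",cv2.resize(im[p[1]-65:p[1]+65,p[0]-90:p[0]+90],None,fx=4,fy=4)[:,:,::-1])
E
```

```text
t 22.02 pos [0.3813 0.2454 0.2319] F [ 0.46  0.45 -0.53] w 49.8 q [ 17.7  12.   88.6  -0.   79.3 -82.8]
shift [-1.006 -5.029  3.198] turn [ 0.     0.002 -0.007] mm 302.2
top handle [ 0.57425302 -0.04512733  0.09012102]
top marker top 66 [0.47613078 0.00821695 0.10398286] [0.47580143 0.00803988 0.10475536]
scene handle [ 0.57727655 -0.04369094  0.09014419]
scene marker top 60 [0.47887104 0.00849505 0.10314003] [0.47973068 0.00944119 0.10381891]
```

View pics/scene9.png

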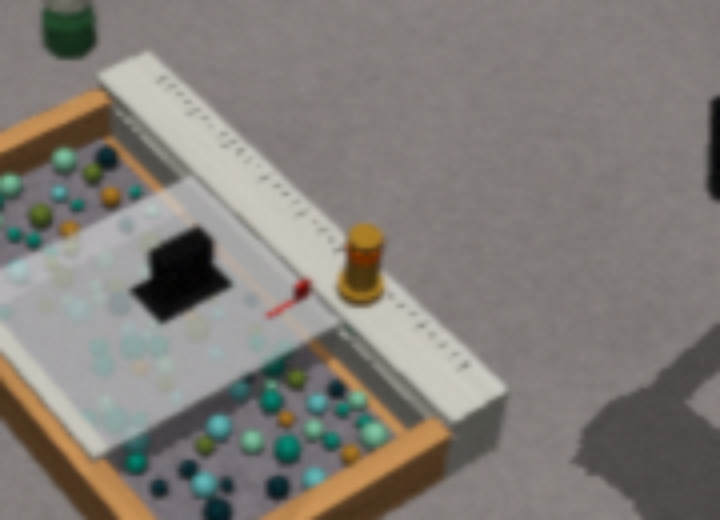

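View pics/top9.png

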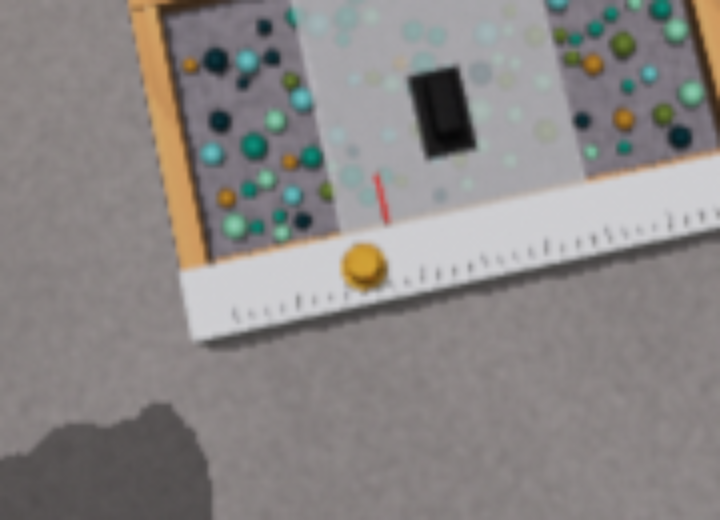

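```bash
python3 -c "
from rig import env; print(env.close_job())"
```

```text
the job is handed in; nothing more can be done
None
```

I slid the cover left until it came up tight on the bead, backed it off, and stood the brass marker on the runner beside where the pointer had been. The job was handed in at about 22 s of the 53 s allowed. It gives no verdict, so the checks below are my own.

- **Tight spot:** at the end of the push, the force along the tray's y axis was about 6 N, against a sliding baseline of about 1.5 N. That puts about 4.4 N on the bead, above the 2.5 N needed and well under the 16 N limit.
- **Back-off:** I moved the cover back about 17 mm from its final pressed position. In the last pictures it was about 13 mm clear of first touch by the cameras, or about 15 mm by the tool position. Both are inside the 6 to 28 mm window.
- **Marker:** both cameras show it upright on the runner's top, with its top about 104 mm above the bench (106 mm expected). Its axis is at about (0.478, 0.0085), within about 2 mm of my estimated bead position (0.477, 0.007).
- **Release and other items:** the gripper is open and clear of everything. I kept it away from the other things on the bench but did not measure their positions again at the end.

**Disagreements:** the two cameras differ by 2 to 4 mm. Also, after the back-off and before I let go, the side force read about −2.3 N where I expected a small positive value. The last pictures show the cover standing where it was left, so it did not seem to matter.

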